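Charge the bench lubricator with its spring plunger

TASK

Charge the bench lubricator: with the fingertips, press its round red plunger all the way down and let it spring all the way back up, again and again, until the orange indicator pin has popped fully out and its whole green band shows, then leave the plunger up. Do not touch the pin, and do not lift, tip or shove the lubricator. Leave the hammer, the steel block and the jar where they are.

Things in the scene. Friction and masses are not known exactly. Their poses are not given: they have to be found in the camera images.
- lubricator: grey bench lubricator standing loose on the bench, 0.9 kg: base plate 90 x 180 x 12 mm (x, y, z), a round aluminium barrel 54 mm across with the plunger at y = -42 mm, a square grey post 36 mm wide with a black collar (top at z = 78 mm) and the indicator pin at y = +48 mm. Origin: centre of the underside; z up, y from plunger to pin
- plunger (a joint): travel of the red plunger downwards, 0 = up (released), 0.018 m = fully down. A spring pushes it back up: about 5 N to start, 10 N fully down, 1 N more while it lifts the pin. A full stroke lifts the pin 6.6 mm (the first may differ), a stroke of 8 to 14 mm half of that, a shorter one nothing; it must come back up as far before the next stroke counts
- plunger_top (a point): centre of the flat top of the red plunger cap (disc 42 mm across, 12 mm thick); moves with the plunger; 114 mm above the bench when released
- pin (a joint): how far the indicator pin has come up, in m: starts between 0 and 0.010, fully out at about 0.030, where it stops rising however much one pumps. It stays where it is between strokes
- pin_rod: the indicator pin, an upright rod 14 mm across, orange, with a green band 25 to 29.5 mm below its top that has left the black collar only when the pin is fully out. Origin: centre of its top, 2 mm above the collar (80 mm above the bench) when joint pin is 0, 32 mm above the collar when fully out
- block_center (a point): centre of the loose steel bench block, 70 x 70 x 18 mm, lying flat near the lubricator
- jar_center (a point): centre of the loose amber jar with a black lid, 56 mm across, 55 mm high, standing near the lubricator
- hammer: loose hammer, 220 mm long, lying near the lubricator; the origin lies under the middle of it, x along the handle towards the head
There are look-alikes about, which are no part of the job. Several things look just like the lubricator: the one meant starts farthest to the robot's left.

How it is judged:
By the outcome, as a careful person would: the job done as asked, in the order asked, and still so for the second after the job is handed in, with the robot touching nothing.
It also fails if it takes over 45 s, if anything falls off the work surface, if the arm or the gripper's body presses on something with over 40 N, if the wrist force passes 120 N, or if a joint passes its speed limit or range.

ROBOT

A 6-joint arm with a two-finger parallel gripper is mounted at the origin on the work surface. World frame = base frame: x ahead of the robot, y to its left, z up, the work surface at z = 0. Lengths are in mm, angles in rad, forces in N, time in s.
With the tool pointing down it reaches from about 300 to 775 mm from the base axis. Payload 14.6 kg.
Tool frame: the origin (TCP) lies at the very end of the fingers, on their centre line; the grasp point (between the pads) lies 19 mm behind it; z points along the fingers, y is the line along which they close (so a half turn about z gives the same grasp; the last joint's range is limited). The gripper opens to 94 mm and grips with 3 to 60 N. Pads are 16 mm wide; open, the fingers measure 119 mm over their backs; the gripper's body (75 mm by 177 mm) begins 78 mm behind the grasp point.
Start: joints at [-1.302, 0.3, 1.521, -0, 1.321, -0.067], TCP at [181.231, -519.273, 205.446] pointing down, gripper open.
Joint ranges: [-3.03, 3.03], [-0.79, 2.21], [0.23, 2.52], [-1.04, 4.18], [0, 3.07], [-2.55, 2.55]. Speed limits (rad/s): [2.22, 2.22, 2.57, 3.14, 3.14, 3.14].

INTERFACE

Orientations are given as [roll, pitch, yaw] about the fixed x, y, z axes, in that order (R = Rz(yaw) Ry(pitch) Rx(roll)).
In Python, from cell import manip gives the robot as it stands.
- The arm moves only by the tool servo_tool, never from a script. Its argument "motion" is a list that holds one entry, the list of rows, each a list of 7 numbers: the shift along the world's x, y, z as a fraction of full scale, then the turn, a rotation vector about the world's x, y, z as a fraction of full scale, then the closure, from 0 (fully open) to 1 (shut). In form: [[[x, y, z, rx, ry, rz, gripper], ...]]. A call has 1 to 10 rows; each row is the pose to reach, as a shift and turn from the pose commanded when the call began, turning the shorter way round; what a row does not reach only later rows make up. Full scale, the value 1, is 0.5 m for a shift and pi rad for a turn. A row lasts 1/10 s, in which the tool goes at most 50 mm and 8.59 degrees, less where a joint would pass 70% of its speed; a pose out of reach is approached as far as the arm can. A call with a number of a shift or a turn outside -1 to 1 is refused whole. A call with a gripper value outside its range is refused whole. The fingers move at their own pace and stop on an object; "newtons" is the grip in N (left out, the last holds). Time passes only in rows, so rows that repeat a pose let the fingers close. It gives the time, the measured TCP pose, the force, the opening and the grip force at its end, in the units of the state.
- manip.read_state(): the state, without advancing time (a new reading comes with each control period).
- manip.camera(name): name is "scene" or "top" or "wrist"; returns a dict with "frame" (420x560x3 uint8, red, green, blue), "range_z" (420x560 float32, mm along the optical axis (not along the pixel's ray), 0 where there is no reading), "vfov" (degrees; the focal length in pixels is half the picture's height over the tangent of half this angle, whatever the lens; pixels are square), "cx", "cy" (the principal point, pixels), "cam_to_world" (4x4, takes a point from camera to world coordinates). Camera axes: x right, y down, z forward; pixel columns grow to the right and rows downward; lengths in mm; the calibration is good to about 2 mm. A picture is of the moment at which its call begins.
- manip.sign_off(): hands the job in; it is judged then, once.
The state is a dict: "clock": time; "joints": joint angles; "qd": joint speeds; "effort": joint torques, N m; "eef_pos": TCP position; "eef_rot": TCP orientation; "wrist_force": force on the tool from outside, world axes, zero at the start; "moment": the same for the moment, N m; "finger_gap": finger opening in mm; "finger_force": force on a finger pad.
Only numpy, scipy, OpenCV 4.12 (cv2) and the standard library are available. Lean on these libraries where they do the work, as an engineer would, in place of code of your own. Each camera call takes 0.05 s, during which the arm holds its last target. There are 200 camera calls.

## Working session

There is one attempt and no reset: what is moved stays moved. The work goes in short steps, Python scripts to look and compute and a tool call to move; the robot and the scene stay as the last step left them, time stands still between calls to the robot, and variables do not carry over. Pictures are saved under pics/ and viewed, at most 10 in all, crops included, and the job is handed in when it is done.

Besides the shell and the picture viewer there is one more tool, called as a command line: name --argument value ..., lists and objects as JSON in quotes. servo_tool: Moves the arm, as the interface text tells. Its arguments: {"type":"object","properties":{"motion":{"type":"array"},"newtons":{"type":"number"}},"required":["motion"]}

```bash
mkdir -p pics; cat > h.py <<'E'
from cell import manip
import numpy as np, cv2
def cam(n):
    c=manip.camera(n); h=c["frame"].shape[0]
    c["f"]=h/2/np.tan(np.radians(c["vfov"])/2); c["T"]=np.array(c["cam_to_world"]); return c
def plane(c,u,v,z):
    d=c["T"][:3,:3]@np.array([(u-c["cx"])/c["f"],(v-c["cy"])/c["f"],1]); o=c["T"][:3,3]
    return o+d*(z-o[2])/d[2]
def cloud(c):
    h,w=c["range_z"].shape; v,u=np.mgrid[:h,:w]; r=c["range_z"]
    P=np.stack([(u-c["cx"])/c["f"]*r,(v-c["cy"])/c["f"]*r,r],-1)
    return P@c["T"][:3,:3].T+c["T"][:3,3]
def save(n,im): cv2.imwrite("pics/"+n+".png",np.ascontiguousarray(im[...,::-1]))
E
python3 - <<'E'
from h import *
a=cam("scene");b=cam("top")
save("both",np.hstack([cv2.resize(a["frame"],(400,300)),cv2.resize(b["frame"],(400,300))]))
save("top",b["frame"])
for c in(a,b):
  P=cloud(c);hsv=cv2.cvtColor(c["frame"],cv2.COLOR_RGB2HSV)
  m=(((hsv[...,0]<6)|(hsv[...,0]>174))&(hsv[...,1]>140)&(hsv[...,2]>70)).astype(np.uint8)
  n,l,s,ce=cv2.connectedComponentsWithStats(m)
  for i in range(1,n):
    if s[i,4]>40: print(ce[i].round(),s[i],np.median(P[l==i],0).round(1),plane(c,*ce[i],114).round(1))
print(manip.read_state())
E
```

```text
[124. 220.] [116 213  18  15 215] [ 325.4 -378.7  115.4] [ 323.7 -378.4  114. ]
[294. 226.] [286 218  17  16 214] [567.8 -48.6 114.9] [566.9 -48.1 114. ]
[199. 252.] [190 244  18  17 235] [ 506.1 -273.3  115.4] [ 505.4 -273.1  114. ]
[242. 363.] [232 353  20  21 335] [ 786.2 -328.4  114.9] [ 785.5 -328.1  114. ]
[389. 102.] [381  95  16  15 181] [ 784.6 -324.6  115.3] [ 784.8 -324.8  114. ]
[281. 186.] [274 178  16  16 203] [566.2 -44.2 114.9] [566.9 -45.2 114. ]
[372. 209.] [364 202  17  16 212] [ 504.5 -270.8  115. ] [ 505.7 -271.1  114. ]
[417. 283.] [409 275  17  17 224] [ 323.9 -375.4  114.7] [ 324. -376.  114.]
{'clock': 0.1, 'joints': array([-1.30158920e+00,  3.00383695e-01,  1.52151679e+00,  4.25578634e-06,
        1.32069810e+00, -6.66246749e-02]), 'qd': array([-2.92787202e-04, -5.33943047e-04, -1.62312215e-03, -6.83437243e-04,
        7.26878458e-04,  3.90053381e-05]), 'effort': array([ 1.34997339e-03, -5.32644582e+01, -3.53282332e+01,  7.09121092e-02,
        2.34559318e-02, -8.16697707e-05]), 'eef_pos': array([ 181.17810345, -519.05395237,  204.9614687 ]), 'eef_rot': array([-3.14058922e+00, -7.10838609e-05,  3.35830710e-01]), 'wrist_force': array([-0.3443295 ,  0.12545969,  0.12172692]), 'moment': array([-0.02385599, -0.01453758,  0.01404126]), 'finger_force': 0.0, 'finger_gap': 93.97762764671474}
```

View pics/both.png

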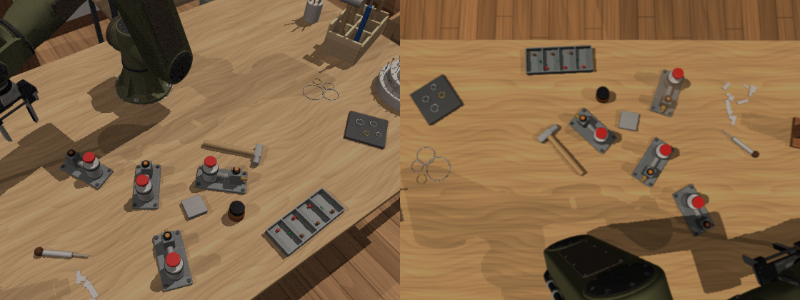

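View pics/top.png

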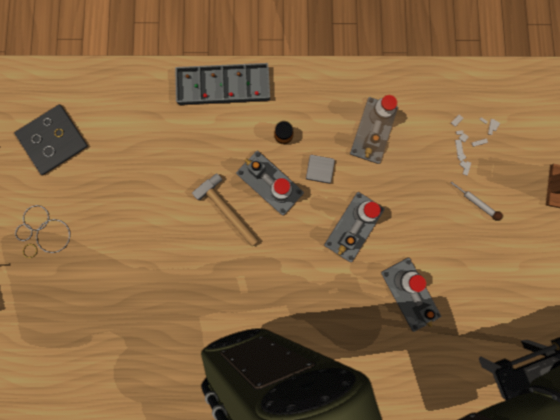

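Candidates are the red caps in the top view at (281,186), (372,209), (417,283) and (389,102). Their y values are -45, -271, -376 and -325, so the one at (281,186) is farthest left (+y). I'll confirm it in a crop and measure its pin.

```bash
python3 - <<'E'
from h import *
a=cam("scene");b=cam("top")
save("crop",np.hstack([cv2.resize(b["frame"][120:240,180:340],(400,300),interpolation=3),cv2.resize(a["frame"][180:300,240:400],(400,300),interpolation=3)]))
P=cloud(b);hsv=cv2.cvtColor(b["frame"],cv2.COLOR_RGB2HSV)
m=((hsv[...,0]>7)&(hsv[...,0]<18)&(hsv[...,1]>200)&(hsv[...,2]>120)&(P[...,2]>60)).astype(np.uint8)
n,l,s,ce=cv2.connectedComponentsWithStats(m)
for i in range(1,n):
  if s[i,4]>4: print(ce[i].round(),s[i],np.median(P[l==i],0).round(1))
E
```

```text
[256. 164.] [253 163   6   4  19] [628.7  19.9  88.1]
[350. 240.] [348 238   5   5  21] [ 431.  -220.3   80.7]
```

View pics/crop.png

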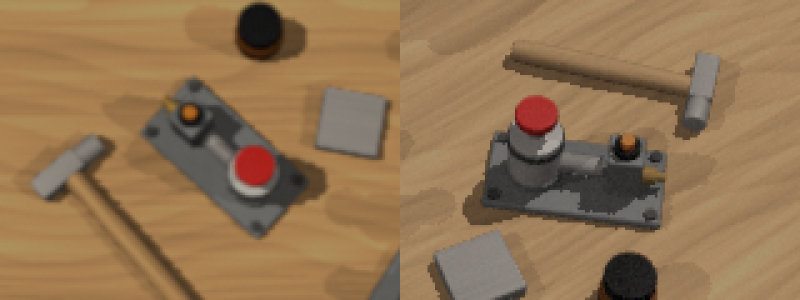

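The crop shows the left-most lubricator: red cap at (281,186), pin at (256,164), with the jar, block and hammer around it. The cap-to-pin distance comes out at 90.5 mm (should be 90), and the pin is about 8 mm up. Next I move above the plunger with the fingers closed.

servo_tool --motion '[[[0.772, 0.946, -0.1, 0, 0, 0, 1], [0.772, 0.946, -0.1, 0, 0, 0, 1], [0.772, 0.946, -0.1, 0, 0, 0, 1], [0.772, 0.946, -0.1, 0, 0, 0, 1], [0.772, 0.946, -0.1, 0, 0, 0, 1], [0.772, 0.946, -0.1, 0, 0, 0, 1], [0.772, 0.946, -0.1, 0, 0, 0, 1], [0.772, 0.946, -0.1, 0, 0, 0, 1], [0.772, 0.946, -0.1, 0, 0, 0, 1], [0.772, 0.946, -0.1, 0, 0, 0, 1]]]' --newtons 20

```text
clock: 1.2
eef_pos: [497.3, -131.3, 164.5]
eef_rot: [3.141, -0.0, 0.336]
wrist_force: [0.4, -1.3, -0.4]
finger_gap: 17.5
finger_force: 0.0
```

servo_tool --motion '[[[0.14, 0.171, -0.06, 0, 0, 0, 1], [0.14, 0.171, -0.06, 0, 0, 0, 1], [0.14, 0.171, -0.06, 0, 0, 0, 1], [0.14, 0.171, -0.06, 0, 0, 0, 1], [0.14, 0.171, -0.06, 0, 0, 0, 1], [0.14, 0.171, -0.06, 0, 0, 0, 1]]]'

```text
clock: 1.8
eef_pos: [565.9, -49.0, 135.2]
eef_rot: [3.141, -0.001, 0.334]
wrist_force: [-1.0, -0.4, -0.7]
finger_gap: 0.3
finger_force: 0.0
```

```bash
python3 - <<'E'
from h import *
a=cam("scene");b=cam("wrist")
save("abv",np.hstack([cv2.resize(b["frame"],(400,300)),cv2.resize(a["frame"][150:270,230:390],(400,300),interpolation=3)]))
print(manip.read_state()["eef_pos"])
E
```

```text
[566.01222539 -48.80717508 135.27015827]
```

View pics/abv.png

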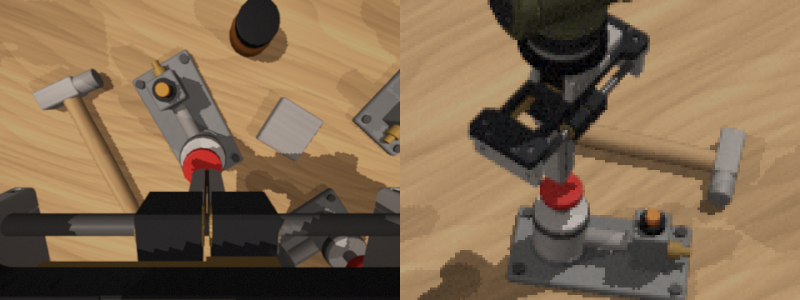

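The fingertips are over the cap, 3 mm short in y at most, and clear of the pin. First stroke, going gently and reading the force.

servo_tool --motion '[[[0.002, 0.005, -0.03, 0, 0, 0, 1], [0.002, 0.005, -0.044, 0, 0, 0, 1], [0.002, 0.005, -0.06, 0, 0, 0, 1], [0.002, 0.005, -0.072, 0, 0, 0, 1], [0.002, 0.005, -0.077, 0, 0, 0, 1], [0.002, 0.005, -0.079, 0, 0, 0, 1], [0.002, 0.005, -0.079, 0, 0, 0, 1]]]'

```text
clock: 2.6
eef_pos: [567.3, -45.4, 96.1]
eef_rot: [3.141, -0.0, 0.336]
wrist_force: [-8.0, 0.8, 18.4]
finger_gap: 0.5
finger_force: 9.3
```

servo_tool --motion '[[[0, 0, 0.016, 0, 0, 0, 1], [0, 0, 0.032, 0, 0, 0, 1], [0, 0, 0.048, 0, 0, 0, 1], [0, 0, 0.05, 0, 0, 0, 1], [0, 0, 0.05, 0, 0, 0, 1], [0, 0, 0.034, 0, 0, 0, 1], [0, 0, 0.018, 0, 0, 0, 1], [0, 0, 0.006, 0, 0, 0, 1], [0, 0, 0, 0, 0, 0, 1], [0, 0, 0, 0, 0, 0, 1]]]'

```text
clock: 3.6
eef_pos: [567.8, -45.2, 96.1]
eef_rot: [3.141, -0.001, 0.336]
wrist_force: [-3.8, 1.1, 20.3]
finger_gap: 0.3
finger_force: 9.6
```

```bash
cat > look.py <<'E'
from h import *
import sys
a=cam("scene");b=cam("top");w=cam("wrist")
for c,n in((a,"scene"),(b,"top"),(w,"wrist")):
  P=cloud(c);hsv=cv2.cvtColor(c["frame"],cv2.COLOR_RGB2HSV)
  near=np.hypot(P[...,0]-629,P[...,1]-20)<22
  m=(hsv[...,0]>5)&(hsv[...,0]<20)&(hsv[...,1]>170)&(P[...,2]>76)&near
  g=(hsv[...,0]>40)&(hsv[...,0]<85)&(hsv[...,1]>100)&near
  if m.any(): print(n,m.sum(),"pin xyz",np.median(P[m],0).round(1),"ztop",np.percentile(P[m][:,2],90).round(1),"green",g.sum())
s=manip.read_state();print(s["eef_pos"],s["wrist_force"],s["clock"])
r=lambda im:cv2.resize(im,(400,300),interpolation=3)
save(sys.argv[1],np.hstack([r(w["frame"]),r(a["frame"][150:270,230:390])]))
E
python3 look.py l1
```

```text
scene 37 pin xyz [629.3  15.8  92.6] ztop 100.8 green 3
wrist 589 pin xyz [627.7  18.3 100. ] ztop 100.9 green 0
[567.81510926 -45.19774199  96.12168509] [-5.25006956  0.52652675 20.09111845] 3.75
```

Two strokes have raised the pin from about 8 to 20 mm with no sign of shifting. On to strokes 3 and 4.

servo_tool --motion '[[[0, 0, 0.016, 0, 0, 0, 1], [0, 0, 0.032, 0, 0, 0, 1], [0, 0, 0.048, 0, 0, 0, 1], [0, 0, 0.05, 0, 0, 0, 1], [0, 0, 0.05, 0, 0, 0, 1], [0, 0, 0.034, 0, 0, 0, 1], [0, 0, 0.018, 0, 0, 0, 1], [0, 0, 0.006, 0, 0, 0, 1], [0, 0, 0, 0, 0, 0, 1], [0, 0, 0, 0, 0, 0, 1]]]'

```text
clock: 4.75
eef_pos: [567.7, -45.2, 96.1]
eef_rot: [3.141, -0.001, 0.336]
wrist_force: [-5.6, 0.7, 20.1]
finger_gap: 0.4
finger_force: 10.0
```

servo_tool --motion '[[[0, 0, 0.016, 0, 0, 0, 1], [0, 0, 0.032, 0, 0, 0, 1], [0, 0, 0.048, 0, 0, 0, 1], [0, 0, 0.05, 0, 0, 0, 1], [0, 0, 0.05, 0, 0, 0, 1], [0, 0, 0.034, 0, 0, 0, 1], [0, 0, 0.018, 0, 0, 0, 1], [0, 0, 0.006, 0, 0, 0, 1], [0, 0, 0, 0, 0, 0, 1], [0, 0, 0, 0, 0, 0, 1]]]'

```text
clock: 5.75
eef_pos: [567.7, -45.2, 96.1]
eef_rot: [3.141, -0.001, 0.336]
wrist_force: [-4.8, 0.8, 20.0]
finger_gap: 0.1
finger_force: 10.0
```

servo_tool --motion '[[[0, 0, 0.016, 0, 0, 0, 1], [0, 0, 0.032, 0, 0, 0, 1], [0, 0, 0.06, 0, 0, 0, 1], [0, 0, 0.09, 0, 0, 0, 1], [0, 0, 0.09, 0, 0, 0, 1], [0, 0, 0.09, 0, 0, 0, 1]]]'

```text
clock: 6.35
eef_pos: [567.0, -45.2, 139.5]
eef_rot: [-3.141, 0.001, 0.336]
wrist_force: [-0.3, -0.9, -0.4]
finger_gap: 0.2
finger_force: 0.0
```

```bash
python3 look.py l2
```

```text
scene 35 pin xyz [629.6  15.9 100.3] ztop 109.9 green 4
wrist 405 pin xyz [627.8  18.2 109.9] ztop 110.9 green 0
[566.8858826  -45.14333182 139.16429224] [-0.20026801  0.12585938  0.02376514] 6.5
```

View pics/l2.png

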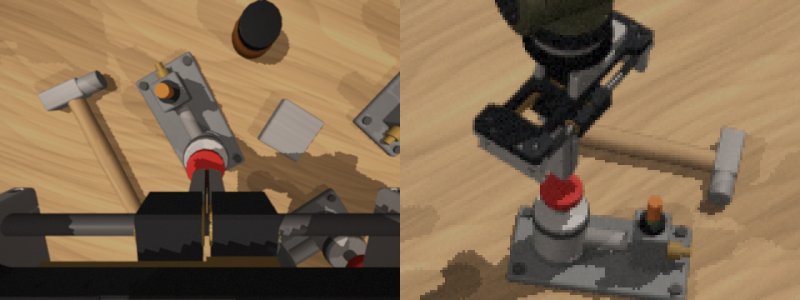

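The pin top is at about 110 mm (fully out), but I can't clearly see green. One more stroke is harmless, and after it I'll check that the height hasn't changed, then look for the band.

servo_tool --motion '[[[0, 0, -0.04, 0, 0, 0, 1], [0, 0, -0.056, 0, 0, 0, 1], [0, 0, -0.072, 0, 0, 0, 1], [0, 0, -0.084, 0, 0, 0, 1], [0, 0, -0.09, 0, 0, 0, 1], [0, 0, -0.09, 0, 0, 0, 1], [0, 0, -0.074, 0, 0, 0, 1], [0, 0, -0.058, 0, 0, 0, 1], [0, 0, -0.03, 0, 0, 0, 1], [0, 0, 0, 0, 0, 0, 1]]]'

```text
clock: 7.5
eef_pos: [567.1, -45.2, 140.7]
eef_rot: [-3.141, 0.001, 0.336]
wrist_force: [-0.2, 0.4, 0.5]
finger_gap: 0.7
finger_force: 0.0
```

servo_tool --motion '[[[0, 0, 0.1, 0, 0, 0, 1], [0, 0, 0.14, 0, 0, 0, 1], [-0.1, -0.1, 0.14, 0, 0, 0, 1], [-0.2, 0, 0.14, 0, 0, 0, 1], [-0.3, 0, 0.14, 0, 0, 0, 1], [-0.3, 0, 0.14, 0, 0, 0, 1], [-0.3, 0, 0.14, 0, 0, 0, 1]]]'

```text
clock: 8.2
eef_pos: [415.6, -44.8, 211.0]
eef_rot: [3.141, -0.001, 0.336]
wrist_force: [-0.4, -0.2, 0.7]
finger_gap: 0.6
finger_force: 0.0
```

```bash
python3 look.py l3; python3 - <<'E'
from h import *
a=cam("scene");b=cam("top");w=cam("wrist")
def crop(c,p,s=24):
    q=np.linalg.inv(c["T"])@np.array([*p,1]);u=int(q[0]/q[2]*c["f"]+c["cx"]);v=int(q[1]/q[2]*c["f"]+c["cy"]);print(u,v)
    im=c["frame"][max(v-s,0):v+s,max(u-s,0):u+s]
    return cv2.resize(np.clip(im.astype(float)*1.6,0,255).astype(np.uint8),(266,300),interpolation=0) if im.size else np.zeros((300,266,3),np.uint8)
save("pin",np.hstack([crop(a,(629,18,95)),crop(b,(629,18,95)),crop(w,(629,18,95),50)]))
for c,n in((a,"scene"),(b,"top")):
  P=cloud(c);hsv=cv2.cvtColor(c["frame"],cv2.COLOR_RGB2HSV)
  m=(((hsv[...,0]<6)|(hsv[...,0]>174))&(hsv[...,1]>140)&(hsv[...,2]>70)&(np.hypot(P[...,0]-567,P[...,1]+46)<40))
  print(n,np.median(P[m],0).round(1))
E
```

```text
scene 38 pin xyz [630.1  15.7 101.6] ztop 110.5 green 4
top 31 pin xyz [625.6  21.3 109.9] ztop 112.5 green 0
[418.04201962 -45.34127365 210.54142501] [ 0.77374505  0.34513936 -0.2850476 ] 8.35
331 235
256 163
297 -38
scene [567.6 -48.6 114.4]
top [566.3 -44.2 114.9]
```

View pics/pin.png

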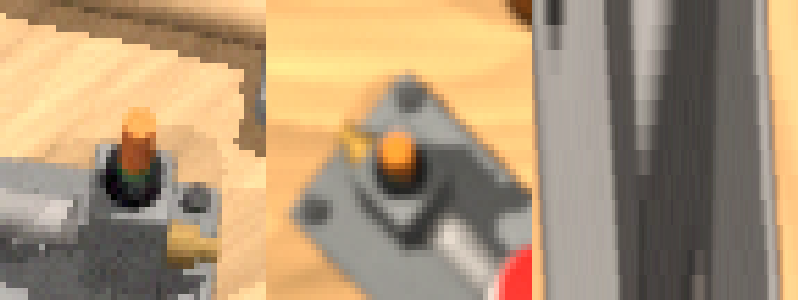

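The green band shows at the base of the pin. The pin top stayed at about 110 mm after the extra stroke, so it is at its stop. The plunger is up at 114 mm, and its position hasn't changed.

```bash
python3 -c "
from cell import manip
print(manip.sign_off())"
```

```text
the job is handed in; nothing more can be done
None
```

I charged the left-most lubricator with five full strokes: the pin is fully out at about 110 mm with its green band showing, the plunger is up, and the job is handed in.

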